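# Swing the jar tray home under the wire shelf

## Task

The long wooden tray with the two glass jars stands askew in front of the pivot pin beneath the wire shelf. Slide it along the worktop until its far long side bears on the pin while it is still askew, then swing it gently round the pin until that side also lies against the stop block, so that the tray is square under the shelf. Keep the tray flat on the worktop and the jars upright in it, leave everything else where it stands, and let go.

Things in the scene. Friction and masses are not known exactly. Their poses are not given: they have to be found in the camera images.
- tray: Dark brown wooden tray, loose, 116 (x) x 320 (y) x 19 mm high, 0.2-0.45 kg; walls 10 mm, floor 7 mm thick. Origin: centre of underside. Own +x: to the far long side (x = +58 mm), which shall bear on pin and stop; own -y: to the free end, on the right, at first nearer the robot. Starts 0.49-0.75 rad clockwise (from above) of the shelf's heading, far side 8-45 mm short of the pin.
- wire_shelf: Steel wire shelf, fixed. Origin: on the worktop at the pin's axis; +x away from the robot, +y left along it. Deck of wires 17 mm apart, height 151-159 mm, x -154 (front edge) to +39, y -274 to +219 mm. 8 mm wire legs at the corners, joined front to back on the worktop; front and back open. A bar 4 mm high, 9 wide runs on the worktop from right foot to pin, along x = 1 mm, carrying stop and pin.
- pivot_pin (a point): Axis of the fixed upright steel pivot pin, 10 mm above the worktop; the pin is round, 12 mm in diameter and 45 mm high. When the tray's far side bears on it, the axis is 64 mm from the tray's centre line.
- stop_face (a point): Centre of the front face (towards the shelf's -x), 10 mm above the worktop, of the fixed steel stop block: 14 mm thick, 50 mm along the shelf, 28 mm high, 120 mm right of the pin. The face is level with the front of the pin, so a tray side that bears on both is parallel to the shelf.
- jar_big: Round glass jar with lid, 67 mm diameter, 70 mm high, loose on the tray floor towards the tray's +y end. Origin: centre of its underside; z is its upright axis.
- jar_small: Round glass jar with lid, 57 mm diameter, 59 mm high, loose on the tray floor near its middle. Origin: centre of its underside; z is its upright axis.
- spice_left: Spice jar with green cap, 46 mm diameter, 106 mm high, on top of the shelf, left part. Origin: centre of its underside. Leave alone.
- spice_right: Spice jar with green cap, 46 mm diameter, 106 mm high, on top of the shelf, right part. Origin: centre of its underside. Leave alone.
- white_mug: White mug, 64 x 92 mm, 67 mm high, on the front of the hob. Origin: centre of its underside. Leave alone.
- moka: Metal stove-top coffee pot, 78 x 123 mm, 138 mm high, on the 5 mm high black hob right of the shelf. Origin: centre of its underside. Leave alone.
- mill: Wooden pepper mill, 58 mm diameter, 160 mm high, left of the shelf. Origin: centre of its underside. Leave alone.

How it is judged (in metres and radians):
On the way:
1. the tray's far side comes up to the pivot pin (within 6 mm) while the tray is still at least 0.17 rad (10 degrees) askew (x of pivot_pin in the frame of tray below 0.07 m and angle between the y axis of tray and the y axis of wire_shelf, either way round above 0.17 rad), for 0.1 s.
At the end, for the whole second after the job is handed in: The tray lies flat, at rest, its far side within 7 mm of the pivot pin and 8 mm of the stop block, square to the shelf within 0.08 rad, pin at least 40 mm from its left end and mid-stop within its length; both jars upright on its floor (x of pivot_pin in the frame of tray between 0.059 and 0.071 m and x of stop_face in the frame of tray between 0.053 and 0.066 m and y of pivot_pin in the frame of tray below 0.12 m and y of stop_face in the frame of tray above -0.16 m and angle between the y axis of tray and the y axis of wire_shelf, either way round below 0.08 rad and angle between tray's own z axis and vertical below 0.05 rad and z of each of jar_big, jar_small in the frame of tray below 0.012 m and angle between each of jar_big, jar_small's own z axis and vertical below 0.15 rad and linear speed of tray below 0.01 m/s and linear speed of each of jar_big, jar_small below 0.02 m/s); the robot touches nothing.
It fails at once if the tray is jammed against the pin, stop or shelf with over 40 N (contact force between tray and wire_shelf above 40 N).
It fails at once if the tray is lifted more than 15 mm or tipped more than 0.15 rad (height (world z) of tray above 0.015 m or angle between tray's own z axis and vertical above 0.15 rad).
It fails at once if a jar is tipped more than 0.4 rad (angle between any of jar_big, jar_small's own z axis and vertical above 0.4 rad).
It fails at once if a bystander is moved more than 25 mm (distance of any of spice_left, spice_right, white_mug, moka, mill from where it was at the start of the episode above 0.025 m).
It also fails if it takes over 40 s, if anything falls off the work surface, if the arm or the gripper's body presses on something with over 40 N, if the wrist force passes 120 N, or if a joint passes its speed limit or range.

## Robot

A 6-joint arm with a two-finger parallel gripper is mounted at the origin on a cart in front of the work surface, level with it; the furniture and walls round the work are solid. World frame = base frame: x ahead of the robot, y to its left, z up, the work surface at z = 0. Lengths are in mm, angles in rad, forces in N, time in s.
With the tool pointing down it reaches from about 275 to 1000 mm from the base axis. Payload 8.4 kg.
Tool frame: the origin (TCP) lies on the centre line of the jaws, within the pads' length; the fingertips stand 17 mm ahead of it and the grasp point (between the pads) lies 2 mm behind it; z points along the fingers, y is the line along which they close (so a half turn about z gives the same grasp; the last joint's range is limited). The gripper opens to 85 mm and grips with 20 to 120 N. Pads are 22 mm wide; open, the fingers measure 114 mm over their backs; the gripper's body (76 mm by 85 mm) begins 54 mm behind the grasp point. The pads swing forward as they close: fully open they stand 13 mm farther back than shut.
Start: joints at [1.211, 0.353, 1.633, -0, 1.155, -0.002], TCP at [218.883, 585.422, 248.281] pointing down, gripper open.
Joint ranges: [-2.63, 2.63], [-0.92, 2.1], [0.06, 2.66], [-1.3, 4.44], [0, 2.69], [-3.02, 3.02]. Speed limits (rad/s): [2.22, 2.22, 2.79, 3.14, 3.14, 3.14].

## Interface

Orientations are given as [roll, pitch, yaw] about the fixed x, y, z axes, in that order (R = Rz(yaw) Ry(pitch) Rx(roll)).
In Python, from rig import r, eyes gives the robot as it stands. The module is installed in compiled form; this text tells all that it offers.
- The arm moves only by the shell command python3 -m inch 'ROWS' [FORCE]. ROWS is JSON, a list of rows, each a list of 7 numbers: the shift along the tool's x, y, z in m, then the turn, a rotation vector about the tool's x, y, z in degrees, then the closure, from -1 (fully open) to 1 (shut). In form: [[x, y, z, rx, ry, rz, gripper], ...]. A call has 1 to 8 rows; each row shifts and turns the commanded pose from where the row before left it, along the tool's axes as they then stand; what a row does not reach is not made up. A row lasts 1/10 s, in which the tool goes at most 50 mm and 8.59 degrees, less where a joint would pass 70% of its speed; a pose out of reach is approached as far as the arm can. A call with a gripper value outside its range is refused whole. The fingers move at their own pace and stop on an object; FORCE is the grip in N (left out, the last holds). Time passes only in rows, so rows that do not move let the fingers close. It gives the time, the measured TCP pose, the force, the opening and the grip force at its end, in the units of the state.
- r.sense(): the state, without advancing time (a new reading comes with each control period).
- eyes.grab_frame(name): name is "scene" or "top" or "wrist"; returns a dict with "img" (420x560x3 uint8, blue, green, red), "fx", "fy", "cx", "cy" (pixels), "R" (3x3) and "t" (3): a world point X has camera coordinates R X + t; the wrist camera has in their place "hand_eye" (4x4, takes a point from camera to tool coordinates, whose origin is the TCP and whose axes are the flange's). Camera axes: x right, y down, z forward; pixel columns grow to the right and rows downward; lengths in mm; the calibration is good to about 2 mm. A picture is of the moment at which its call begins: read the wrist's pose just before it. There is no depth.
- r.sign_off(): hands the job in; it is judged then, once.
The state is a dict: "clock": time; "qpos": joint angles; "qvel": joint speeds; "joint_efforts": joint torques, N m; "eef_pos": TCP position; "tcp_rot": TCP orientation; "contact_force": force on the tool from outside, world axes, zero at the start; "wrist_torque": the same for the moment, N m; "opening": opening from 0.0 (shut) to 1.0 (fully open); "grasp_force": force on a finger pad.
Only numpy, scipy, OpenCV 4.12 (cv2) and the standard library are available. Lean on these libraries where they do the work, as an engineer would, in place of code of your own. Each camera call takes 0.05 s, during which the arm holds its last target. There are 200 camera calls.

## Working session

There is one attempt and no reset: what is moved stays moved. The work goes in short steps, Python scripts to look and compute and a shell command to move; the robot and the scene stay as the last step left them, time stands still between calls to the robot, and variables do not carry over. Pictures are saved under pics/ and viewed, at most 10 in all, crops included, and the job is handed in when it is done.

```bash
mkdir -p pics; python3 - <<'E'
from rig import r,eyes
import cv2,pickle
d={}
for n in("scene","top"):
    f=eyes.grab_frame(n);d[n]=f;cv2.imwrite(f"pics/{n}0.png",f["img"])
    print(n,f["fx"],f["cx"],f["cy"],f["R"],f["t"])
pickle.dump(d,open("f0.pkl","wb"));print(r.sense())
E
```

```text
scene 430.1153725376246 282.3816361688994 210.39080149853066 [[ 0.78214016 -0.62301227  0.01060551]
 [-0.32550806 -0.42304333 -0.84562335]
 [ 0.53132031  0.6579438  -0.53367469]] [-372.31192358  315.03178323  914.54147885]
top 403.049451309392 279.84625527581966 198.82542945478394 [[ 0.00260205 -0.99998874  0.00396953]
 [-0.98969964 -0.00314343 -0.14312491]
 [ 0.14313578 -0.00355623 -0.98969667]] [  78.28968558  576.11426383 1064.73158587]
{'clock': 0.1, 'qpos': array([ 1.21060325e+00,  3.53600848e-01,  1.63408409e+00, -7.77803559e-06,
        1.15520387e+00, -2.40858555e-03]), 'qvel': array([ 9.13945160e-04, -2.16594929e-03, -1.88716554e-03,  2.90613400e-03,
        5.36251970e-05, -6.01191576e-04]), 'joint_efforts': array([ 3.85716903e-04, -6.06357694e+01, -3.42817533e+01,  1.55507946e-04,
        4.14792841e-03,  1.56423414e-05]), 'eef_pos': array([218.73316104, 585.0236591 , 247.61262007]), 'tcp_rot': array([-3.14029649e+00,  3.98996096e-06,  2.78381131e+00]), 'contact_force': array([-0.2227193 ,  0.45641258, -0.53719243]), 'wrist_torque': array([ 0.02370707,  0.00151554, -0.02195536]), 'grasp_force': 0.0, 'opening': 0.9961230434395315}
```

View pics/scene0.png

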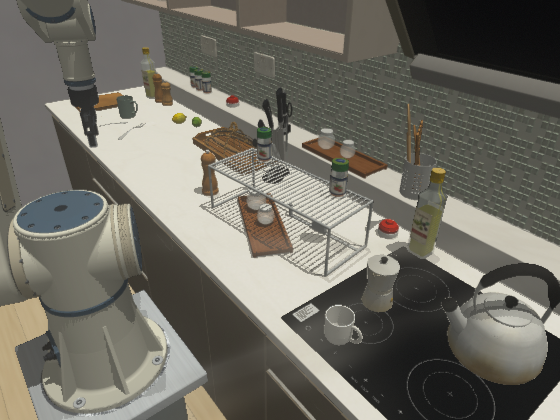

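View pics/top0.png

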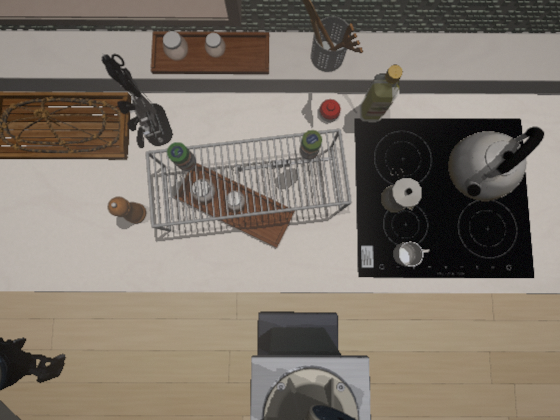

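Top view: the shelf spans about px (147–350, 128–240). The tray runs from about (175,195) to (280,245), with its free end out in front of the shelf. I'll enlarge both views.

```bash
python3 - <<'E'
import cv2,pickle
d=pickle.load(open("f0.pkl","rb"))
cv2.imwrite("pics/topc.png",cv2.resize(d["top"]["img"][115:260,140:360],(792,522),interpolation=cv2.INTER_CUBIC))
cv2.imwrite("pics/scenec.png",cv2.resize(d["scene"]["img"][140:280,190:380],(760,560),interpolation=cv2.INTER_CUBIC))
E
```

```text
(no output)
```

View pics/topc.png

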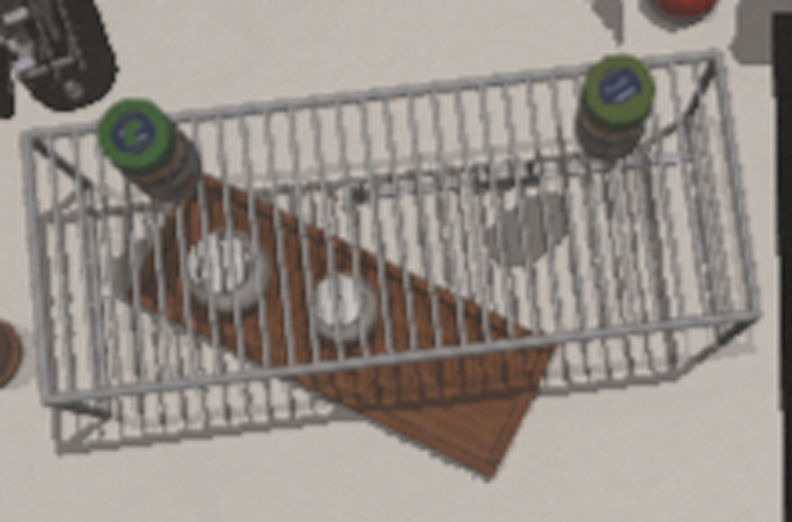

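View pics/scenec.png

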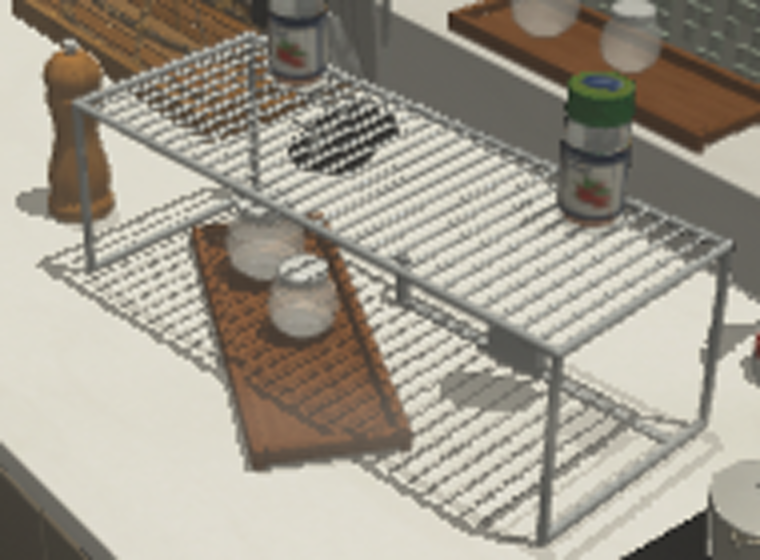

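Crop of the top view: deck corners are at (47,402), (757,317), (25,132) and (717,52), and the pin is at about (358,190). The stop is at about (508,175), and the tray's top corners are at (490,472), (555,345), (133,290) and (205,175). In the scene crop the pin is at about (402,280) and the free end runs from (255,455) to (408,435).

```bash
cat >h.py <<'E'
import numpy as np,pickle
from scipy.optimize import least_squares
def ray(f,u,v,z):
    R=np.array(f["R"]);t=np.array(f["t"]);C=-R.T@t
    d=R.T@np.array([(u-f["cx"])/f["fx"],(v-f["cy"])/f["fy"],1]);return (C+d*(z-C[2])/d[2])[:2]
def rot(a):return np.array([[np.cos(a),-np.sin(a)],[np.sin(a),np.cos(a)]])
def fit(P,M,w=None):
    P=np.array(P);M=np.array(M)
    s=least_squares(lambda q:((M@rot(q[2]).T+q[:2])-P).ravel(),[*P.mean(0),0],loss="soft_l1",f_scale=4);
    return s.x,s.fun.reshape(-1,2).round(1)
def full(p,s,o):return o[0]+(p[0]+.5)/s-.5,o[1]+(p[1]+.5)/s-.5
E
python3 - <<'E'
from h import *
d=pickle.load(open("f0.pkl","rb"))
T=lambda p,z:ray(d["top"],*full(p,3.6,(140,115)),z)
S=lambda p,z:ray(d["scene"],*full(p,4,(190,140)),z)
np.set_printoptions(suppress=True,precision=2)
M=[(-154,219),(-154,-274),(39,219),(39,-274)]
sh,e=fit([T(p,156) for p in[(47,402),(757,317),(25,132),(717,52)]],M);print("shelf",sh,e)
s2,e=fit([S(p,156) for p in[(78,102),(558,355),(258,36),(730,243)]],M);print("shelf scene",s2,e)
print("pin top",T((358,187),45),S((402,258),45),"stop",T((508,170),28))
M=[(-58,-160),(58,-160),(-58,160),(58,160)]
t,e=fit([T(p,19) for p in[(490,470),(555,345),(133,290),(205,175)]],M);print("tray",t,e)
t2,e=fit([S(p,19) for p in[(252,452),(408,434),(195,228),(318,215)]],M);print("tray scene",t2,e)
for a,b in((sh,t),(s2,t2)):print("tray in shelf",rot(-a[2])@(b[:2]-a[:2]),b[2]-a[2],"pin in tray",rot(-b[2])@(a[:2]-b[:2]))
for n,u in(("big",(225,262)),("small",(342,300))):print(n,rot(-t[2])@(T(u,70 if n=="big" else 59)-t[:2]))
E
```

```text
shelf [667.83 195.1    0.12] [[-2.8  4.4]
 [-1.5 -4.1]
 [ 1.5  4. ]
 [ 2.9 -4.2]]
shelf scene [665.91 194.08   0.12] [[-4.2  2.7]
 [-1.7 -3.2]
 [ 2.5  8.4]
 [ 2.9 -6. ]]
pin top [665.09 192.94] [660.91 193.33] stop [682.94  77.63]
tray [567.29 204.07  -0.47] [[-7.  -3. ]
 [ 0.  -5.7]
 [-0.3  3.9]
 [11.3  4.3]]
tray scene [559.79 206.21  -0.46] [[-3.8 -1.3]
 [ 1.3 -1.8]
 [-2.1  5. ]
 [ 6.2 -0.3]]
tray in shelf [-98.66  21.28] -0.5942049748207904 pin in tray [93.67 37.6 ]
tray in shelf [-103.93   24.64] -0.575079782101306 pin in tray [100.62  35.85]
big [-7.37 90.96]
small [8.02 1.82]
```

```bash
R='[-0.0249,-0.027,0.0035,0,0,0,0]'; python3 -m inch '[[-0.0249,-0.027,0.0035,0,0,0,0],[-0.0249,-0.027,0.0035,0,0,0,0],[-0.0249,-0.027,0.0035,0,0,0,0],[-0.0249,-0.027,0.0035,0,0,0,0],[-0.0249,-0.027,0.0035,0,0,0,0],[-0.0249,-0.027,0.0035,0,0,0,0],[-0.0249,-0.027,0.0035,0,0,0,0]]' && python3 -m inch '[[-0.0249,-0.027,0.0035,0,0,0,0],[-0.0249,-0.027,0.0035,0,0,0,0],[-0.0249,-0.027,0.0035,0,0,0,0],[-0.0249,-0.027,0.0035,0,0,0,0],[-0.0249,-0.027,0.0035,0,0,0,0],[-0.0249,-0.027,0.0035,0,0,0,0],[-0.0249,-0.027,0.0035,0,0,0,0]]' && python3 -m inch '[[0,0,0,0,0,6.6,0],[0,0,0,0,-8,0,0],[0,0,0,0,-8,0,0],[0,0,0,0,-8,0,0],[0,0,0,0,-8,0,0],[0,0,0,0,-8,0,0],[0,0,0,0,-8,0,0],[0,0,0,0,-2,0,0]]'
cat >>h.py <<'E'
from scipy.spatial.transform import Rotation as Ro
def tool():
    from rig import r
    s=r.sense();return np.array(s["eef_pos"]),Ro.from_euler("xyz",s["tcp_rot"]),s
def wfit(f,P,R):
    "wrist frame -> world->camera R,t"
    H=np.array(f["hand_eye"]);Rw=R.as_matrix()@H[:3,:3];tw=R.as_matrix()@H[:3,3]+P
    return dict(f,R=Rw.T,t=-Rw.T@tw)
E
python3 - <<'E'
from h import *
from rig import eyes
import cv2
P,R,s=tool();f=eyes.grab_frame("wrist");f=wfit(f,P,R);pickle.dump(f,open("w1.pkl","wb"))
cv2.imwrite("pics/w1.png",f["img"]);print(P,R.as_matrix().round(3),s["contact_force"],s["opening"],s["clock"],s["qpos"].round(2))
E
```

```text
clock: 0.8
eef_pos: [316.1, 345.8, 223.5]
tcp_rot: [-3.141, -0.0, 2.784]
contact_force: [0.7, -0.2, -0.7]
opening: 0.502
grasp_force: 0.0
clock: 1.5
eef_pos: [413.2, 107.8, 199.1]
tcp_rot: [3.142, 0.0, 2.784]
contact_force: [0.4, 0.5, 0.8]
opening: 0.504
grasp_force: 0.0
clock: 2.3
eef_pos: [409.4, 103.4, 195.5]
tcp_rot: [-3.109, 0.714, 2.677]
contact_force: [0.0, -0.9, -1.1]
opening: 0.495
grasp_force: 0.0
[409.36811881 103.38465594 195.48482599] [[-0.676  0.467  0.571]
 [ 0.338  0.884 -0.322]
 [-0.655 -0.025 -0.755]] [ 0.00119236 -0.90644545 -1.1042612 ] 0.49463840172437157 2.3 [ 0.75  0.07  2.39 -1.09  0.78  0.5 ]
```

View pics/w1.png

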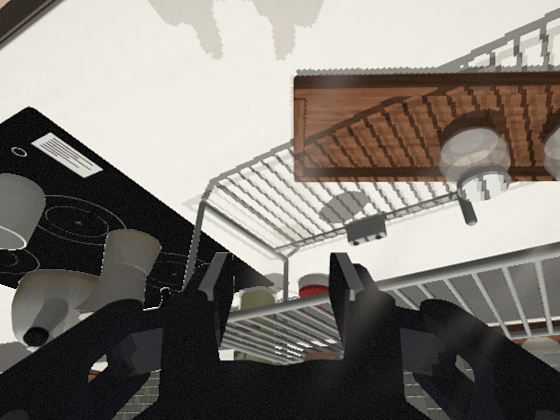

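The wrist view is upside down. The tray's free end runs from its near corner at (296,75) to its far corner at (296,180). The pin is at about (468,212) with its top at about (474,224), and the stop block spans (347–386, 215–243).

```bash
python3 - <<'E'
from h import *
np.set_printoptions(suppress=True,precision=2)
f=pickle.load(open("w1.pkl","rb"))
n,fr=ray(f,296,75,19),ray(f,296,180,19);a=fr-n;l=np.linalg.norm(a)
print(n,fr,l,"yaw",np.arctan2(a[1],a[0]),"yaw from far edge",np.arctan2(*(ray(f,440,181.5,19)-fr)[::-1])-np.pi/2,"near edge",np.arctan2(*(ray(f,520,72,19)-n)[::-1])-np.pi/2)
print("pin base",ray(f,463,200,4),"pin top",ray(f,474,223,45),"stop",ray(f,366,218,4))
E
```

```text
[432.49  98.98] [543.47  45.49] 123.2006844482562 yaw -0.4490942465812446 yaw from far edge -0.47191816015467514 near edge -0.45385669305916143
pin base [680.2  198.73] pin top [665.44 200.41] stop [669.01  85.28]
```

```bash
cat >>h.py <<'E'
def to(tip_xy,z,yaw,tilt,back=17):
    "target with tip point; prints tool shift(mm) from the present pose and the turn (deg)"
    P,R,s=tool();c,q=np.cos(tilt),np.sin(tilt)
    xt=np.array([np.cos(yaw),np.sin(yaw),0]);yt=np.array([-np.sin(yaw),np.cos(yaw),0])
    d=q*xt-c*np.array([0,0,1]);T=np.column_stack([np.cross(yt,d),yt,d])
    tgt=np.array([*tip_xy,z])-back*d
    print("TCP",P.round(1),"->",tgt.round(1),"shift now",(R.inv().apply(tgt-P)).round(1),"shift in target axes",(T.T@(tgt-P)).round(1),"turn",np.degrees((R.inv()*Ro.from_matrix(T)).as_rotvec()).round(2))
E
python3 -c "
from h import *
to((472.6,81.7),80,-.46,np.radians(50))"
```

```text
TCP [409.1 103.2 195.1] -> [460.9  87.5  90.9] shift now [ 27.9  13.  113.3] shift in target axes [ 45.5   8.9 107.9] turn [-2.09 -9.1   0.02]
```

```bash
python3 -m inch '[[0.007,0.003,0.028,0,0,0,0],[0.007,0.003,0.028,0,0,0,0],[0.007,0.003,0.028,0,0,0,0],[0.007,0.004,0.028,0,0,0,0],[0,0,0,-1,-4.5,0,0],[0,0,0,-1,-4.5,0,0],[0,0,0,0,0,0,0]]'
python3 -c "
from h import *
to((472.6,81.7),80,-.46,np.radians(50));to((472.6,81.7),50,-.46,np.radians(50));print(tool()[2]['qpos'].round(2))"
```

```text
clock: 3.05
eef_pos: [450.3, 128.0, 150.4]
tcp_rot: [-3.068, 0.797, 2.683]
contact_force: [0.5, -0.2, 0.2]
opening: 0.5
grasp_force: 0.0
TCP [450.3 128.  150.4] -> [460.9  87.5  90.9] shift now [ 23.3 -27.1  63.3] shift in target axes [ 27.9 -31.6  59.3] turn [-4.14 -4.33  0.21]
TCP [450.3 128.  150.4] -> [460.9  87.5  60.9] shift now [ 44.8 -25.6  84.2] shift in target axes [ 50.9 -31.6  78.6] turn [-4.14 -4.33  0.21]
[ 0.78  0.3   2.33 -1.29  0.81  0.78]
```

```bash
python3 -c "
from h import *
to((478,266),90,-.15,np.radians(35))"
```

```text
TCP [450.3 128.  150.4] -> [468.4 267.5 103.9] shift now [ 65.1 132.6  -9.9] shift in target axes [ 29.1 140.5  36.3] turn [-15.63  10.1  -13.9 ]
```

```bash
python3 -m inch '[[0,0,0,-5.2,3.4,-4.6,1],[0,0,0,-5.2,3.4,-4.6,1],[0,0,0,-5.2,3.4,-4.6,1],[0.006,0.028,0.007,0,0,0,1],[0.006,0.028,0.007,0,0,0,1],[0.006,0.028,0.007,0,0,0,1],[0.006,0.028,0.007,0,0,0,1],[0.006,0.028,0.007,0,0,0,1]]'
python3 -c "
from h import *
to((478,266),20,-.15,np.radians(35));print(tool()[2]['qpos'].round(2))"
```

```text
clock: 3.85
eef_pos: [468.3, 268.5, 107.6]
tcp_rot: [-3.136, 0.604, 2.976]
contact_force: [-0.2, -1.1, 0.1]
opening: 0.001
grasp_force: 0.0
TCP [468.3 268.5 107.6] -> [468.4 267.5  33.9] shift now [41.6 -0.6 60.8] shift in target axes [42.1 -1.  60.5] turn [-0.85 -0.42 -0.75]
[ 0.81  0.36  2.22 -1.22  0.53  0.48]
```

```bash
python3 -m inch '[[0.0083,0,0.0121,-0.2,-0.1,-0.2,1],[0.0083,0,0.0121,-0.2,-0.1,-0.2,1],[0.0083,0,0.0121,-0.2,-0.1,-0.2,1],[0.0083,0,0.0121,-0.2,-0.1,-0.2,1],[0.0083,0,0.0121,0,0,0,1],[0,0,0,0,0,0,1]]'; python3 -m inch '[[0.0017,0,0.0025,0,0,0,1],[0.0011,0,0.0016,0,0,0,1],[0,0,0,0,0,0,1]]'
python3 - <<'E'
from h import *
from rig import eyes
import cv2
to((478,266),9,-.15,np.radians(35))
P,R,s=tool();print(s['contact_force'].round(2),s['qpos'].round(2));f=wfit(eyes.grab_frame("wrist"),P,R);pickle.dump(f,open("w2.pkl","wb"));cv2.imwrite("pics/w2.png",f["img"])
E
```

```text
clock: 4.45
eef_pos: [469.1, 281.2, 57.9]
tcp_rot: [-3.109, 0.573, 2.993]
contact_force: [-0.3, -0.8, 0.8]
opening: 0.003
grasp_force: 0.0
clock: 4.75
eef_pos: [469.0, 282.1, 55.6]
tcp_rot: [-3.108, 0.571, 2.992]
contact_force: [-0.7, 0.3, -0.1]
opening: -0.0
grasp_force: 0.0
TCP [469.  282.1  55.6] -> [468.4 267.5  22.9] shift now [ 16.3 -13.7  28.8] shift in target axes [ 17.4 -14.6  27.7] turn [-1.88 -2.28  0.07]
[-0.75  0.28 -0.08] [ 0.82  0.48  2.19 -1.3   0.5   0.59]
```

View pics/w2.png

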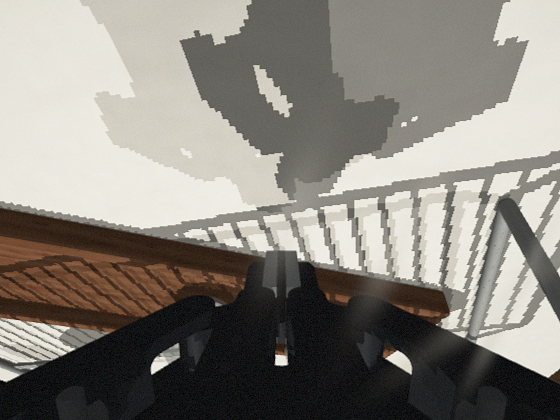

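The fingertip is at about (282,250), in front of the tray's near side (about row 265 there), and the tray's left end is at (447,300). Joint 4 sits at its limit, so I'll turn the tool toward the arm's azimuth.

```bash
python3 -c "
from h import *
to((482,262),25,.2,np.radians(33))"
```

```text
TCP [469.  282.1  55.6] -> [472.9 260.2  39.3] shift now [  2.8 -20.5  18.3] shift in target axes [  9.3 -22.3  13.5] turn [-12.75  -0.56 -16.82]
```

```bash
python3 -m inch '[[0,0,0,-4.25,-0.2,-5.6,1],[0,0,0,-4.25,-0.2,-5.6,1],[0,0,0,-4.25,-0.2,-5.6,1],[0.003,-0.0074,0.0045,0,0,0,1],[0.003,-0.0074,0.0045,0,0,0,1],[0.003,-0.0074,0.0045,0,0,0,1],[0,0,0,0,0,0,1]]'
python3 -c "
from h import *
to((482,262),9,.2,np.radians(33));print(tool()[2]['qpos'].round(2))"
```

```text
clock: 5.5
eef_pos: [479.4, 274.7, 76.7]
tcp_rot: [-3.123, 0.505, -2.95]
contact_force: [0.4, 0.3, -1.0]
opening: -0.003
grasp_force: 0.0
TCP [479.4 274.7  76.7] -> [472.9 260.2  23.3] shift now [ 33.9 -12.3  42.6] shift in target axes [ 36.9 -12.9  39.8] turn [-1.27 -4.08 -0.36]
[ 0.65  0.39  2.23 -1.3   0.24  0.13]
```

```bash
cat >>h.py <<'E'
def shift(dx,dy,dz):
    P,R,s=tool();q=s["qpos"];a=q[1]+q[2]
    f=np.array([np.sin(a)*np.cos(q[0]),np.sin(a)*np.sin(q[0]),np.cos(a)])
    print("TCP",P.round(1),"shift",R.inv().apply([dx,dy,dz]).round(1),"f_tool*8.4",(8.4*R.inv().apply(f)).round(2),"z",R.as_matrix()[:,2].round(2),"q",q.round(2),"F",s["contact_force"].round(1),s["clock"])
E
python3 -c "
from h import *
shift(-20,0,120)"
```

```text
TCP [479.4 274.7  76.7] shift [ -40.8    1.7 -114.6] f_tool*8.4 [0.26 2.01 8.15] z [ 0.48  0.07 -0.88] q [ 0.65  0.39  2.23 -1.3   0.24  0.13] F [ 0.4  0.3 -1. ] 5.5
```

```bash
python3 -m inch '[[-0.0136,0.0006,-0.0382,0,0,0,1],[-0.0136,0.0006,-0.0382,0,0,0,1],[-0.0136,0.0006,-0.0382,0,0,0,1],[0,0,0,0.26,2.01,8.1,1],[0,0,0,0.26,2.01,8.1,1],[0,0,0,0.26,2.01,8.1,1],[0,0,0,0.26,2.01,8.1,1],[0,0,0,0.26,2.01,8.1,1]]'
python3 -c "
from h import *
shift(0,0,0)"
```

```text
clock: 6.3
eef_pos: [464.5, 275.2, 177.0]
tcp_rot: [2.901, 0.244, 2.593]
contact_force: [-0.3, 0.5, 0.0]
opening: -0.001
grasp_force: 0.0
TCP [464.5 275.2 177. ] shift [0. 0. 0.] f_tool*8.4 [-1.17  4.2   7.18] z [ 0.32  0.08 -0.94] q [ 0.6   0.18  2.11 -0.23  0.55 -0.27] F [-0.3  0.5  0. ] 6.3
```

```bash
python3 -m inch '[[0,0,0,-0.9,3.5,7.2,1],[0,0,0,-0.9,3.5,7.2,1],[0,0,0,-0.9,3.5,7.2,1],[0,0,0,-0.9,3.5,7.2,1],[0,0,0,-0.9,3.5,7.2,1],[0,0,0,-0.9,3.5,7.2,1],[0,0,0,-0.9,3.5,7.2,1],[0,0,0,-0.9,3.5,7.2,1]]'
python3 -c "
from h import *
shift(0,0,0)"
```

```text
clock: 7.1
eef_pos: [465.0, 275.2, 177.4]
tcp_rot: [2.894, -0.522, 1.748]
contact_force: [0.5, 0.7, 0.7]
opening: -0.0
grasp_force: 0.0
TCP [465.  275.2 177.4] shift [0. 0. 0.] f_tool*8.4 [-2.66  4.3   6.71] z [ 0.16  0.52 -0.84] q [ 0.25  0.23  2.15  0.88  0.65 -0.55] F [0.5 0.7 0.7] 7.1
```

```bash
python3 -m inch '[[0,0,0,-2.6,4.0,6.7,1],[0,0,0,-2.6,4.0,6.7,1],[0,0,0,-2.6,4.0,6.7,1],[0,0,0,-2.6,4.0,6.7,1],[0,0,0,-2.6,4.0,6.7,1],[0,0,0,-2.6,4.0,6.7,1],[0,0,0,-2.6,4.0,6.7,1],[0,0,0,-2.6,4.0,6.7,1]]'
python3 -c "
from h import *
shift(0,0,0)"
```

```text
clock: 7.9
eef_pos: [465.4, 274.2, 177.4]
tcp_rot: [-2.598, -1.063, 0.257]
contact_force: [0.4, 1.5, 0.3]
opening: -0.003
grasp_force: 0.0
TCP [465.4 274.2 177.4] shift [0. 0. 0.] f_tool*8.4 [-6.42  2.91  4.56] z [ 0.59  0.69 -0.42] q [ 0.17  0.43  2.51  2.38  1.   -1.14] F [0.4 1.5 0.3] 7.9
```

```bash
sed -i 's/def to(tip_xy,z,yaw,tilt,back=17):/def to(tip_xy,z,yaw,tilt,back=17,fl=-1):/; s/T=np.column_stack(\[np.cross(yt,d),yt,d\])/T=np.column_stack([fl*np.cross(yt,d),fl*yt,d])/' h.py
python3 -c "
from h import *
to((478,266),70,.15,np.radians(50))"
```

```text
TCP [465.4 274.2 177.4] -> [465.1 264.1  80.9] shift now [-85.7  31.3  33. ] shift in target axes [-75.   10.   60.7] turn [-36.1   -9.73   6.39]
```

```bash
python3 -m inch '[[0,0,0,-7.2,-1.95,1.28,1],[0,0,0,-7.2,-1.95,1.28,1],[0,0,0,-7.2,-1.95,1.28,1],[0,0,0,-7.2,-1.95,1.28,1],[0,0,0,-7.2,-1.95,1.28,1],[-0.025,0.0033,0.0202,0,0,0,1],[-0.025,0.0033,0.0202,0,0,0,1],[-0.025,0.0033,0.0202,0,0,0,1]]'
python3 -c "
from h import *
shift(0,0,0);to((478,266),11,.15,np.radians(50))"
```

```text
clock: 8.7
eef_pos: [486.8, 271.6, 84.5]
tcp_rot: [-3.004, -0.968, 0.233]
contact_force: [0.5, -0.1, -0.1]
opening: -0.0
grasp_force: 0.0
TCP [486.8 271.6  84.5] shift [0. 0. 0.] f_tool*8.4 [-6.63  0.52  5.14] z [ 0.76  0.32 -0.56] q [ 0.6   0.59  2.48  3.36  0.91 -1.49] F [ 0.5 -0.1 -0.1] 8.7
TCP [486.8 271.6  84.5] -> [465.1 264.1  21.9] shift now [-64.5   4.6  16.2] shift in target axes [-62.4   4.3  22.9] turn [-11.68  -5.24   3.25]
```

```bash
python3 -m inch '[[0,0,0,-4,-1.75,1.1,1],[0,0,0,-4,-1.75,1.1,1],[0,0,0,-4,-1.75,1.1,1],[-0.015,0.001,0.0055,0,0,0,1],[-0.015,0.001,0.0055,0,0,0,1],[-0.015,0.001,0.0055,0,0,0,1],[0,0,0,0,0,0,1]]'
python3 -c "
from h import *
shift(0,0,0);to((478,266),11,.15,np.radians(50))"
```

```text
clock: 9.4
eef_pos: [469.7, 264.5, 37.7]
tcp_rot: [3.131, -0.868, 0.152]
contact_force: [-0.4, 1.0, -0.2]
opening: 0.003
grasp_force: 0.0
TCP [469.7 264.5  37.7] shift [0. 0. 0.] f_tool*8.4 [-6.09 -0.41  5.77] z [ 0.76  0.11 -0.65] q [ 0.79  0.65  2.42  3.84  0.81 -1.64] F [-0.4  1.  -0.2] 9.4
TCP [469.7 264.5  37.7] -> [465.1 264.1  21.9] shift now [-15.1  -0.3   6.7] shift in target axes [-15.1  -0.2   6.6] turn [0.49 0.29 0.09]
```

```bash
python3 -m inch '[[-0.0075,0,0.0033,0,0,0,1],[-0.0040,0,0.0018,0,0,0,1],[0,0,0,0,0,0,1]]'; python3 -m inch '[[-0.0025,0,0.0012,0,0,0,1],[0,0,0,0,0,0,1]]'
python3 - <<'E'
from h import *
from rig import eyes
import cv2
to((478,266),11,.15,np.radians(50));shift(0,0,1)
d={n:eyes.grab_frame(n) for n in("scene","top")};pickle.dump(d,open("f1.pkl","wb"))
a=cv2.resize(d["scene"]["img"][150:275,200:325],(600,600),interpolation=cv2.INTER_CUBIC)
cv2.imwrite("pics/s1.png",a)
E
```

```text
clock: 9.7
eef_pos: [467.5, 264.2, 27.5]
tcp_rot: [3.133, -0.87, 0.15]
contact_force: [0.5, -0.5, 0.6]
opening: 0.004
grasp_force: 0.0
clock: 9.9
eef_pos: [466.9, 264.1, 25.2]
tcp_rot: [3.134, -0.871, 0.15]
contact_force: [0.0, 0.9, 0.1]
opening: 0.001
grasp_force: 0.0
TCP [466.9 264.1  25.2] -> [465.1 264.1  21.9] shift now [-3.7 -0.2  0.7] shift in target axes [-3.7 -0.2  0.7] turn [ 0.46  0.09 -0.02]
TCP [466.9 264.1  25.2] shift [ 0.8  0.  -0.6] f_tool*8.4 [-6.31 -0.18  5.54] z [ 0.76  0.11 -0.64] q [ 0.8   0.69  2.42  3.82  0.85 -1.6 ] F [0.  0.9 0.1] 9.9
```

View pics/s1.png

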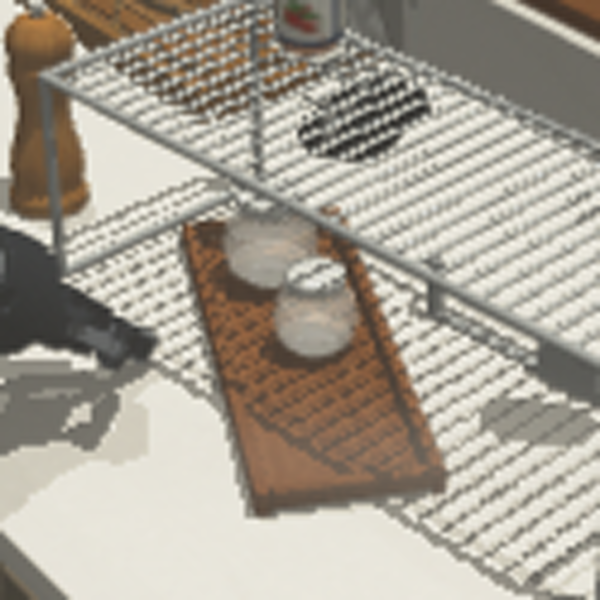

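The fingertip is at (152,350), well short of the tray's near side, and nothing has been disturbed. The tray and jars are upright where they were. I'll work out the push steps.

```bash
python3 -c "
from h import *
shift(9,18,-3);shift(8.96,-4.44,0)"
```

```text
TCP [467.  264.1  25.3] shift [  5.2 -16.5  10.7] f_tool*8.4 [-6.31 -0.18  5.54] z [ 0.76  0.11 -0.64] q [ 0.8   0.69  2.42  3.82  0.85 -1.6 ] F [ 0.1 -0.2  0.2] 10.0
TCP [467.  264.1  25.3] shift [5.3 5.7 6.3] f_tool*8.4 [-6.31 -0.18  5.54] z [ 0.76  0.11 -0.64] q [ 0.8   0.69  2.42  3.82  0.85 -1.6 ] F [ 0.1 -0.2  0.2] 10.0
```

```bash
python3 -m inch '[[0.0026,-0.0083,0.0053,0,0,0,1],[0.0026,-0.0083,0.0053,0,0,0,1],[0.0026,0.0028,0.0031,0,0,0,1],[0.0026,0.0028,0.0031,0,0,0,1],[0.0026,0.0028,0.0031,0,0,0,1],[0.0026,0.0028,0.0031,0,0,0,1],[0,0,0,0,0,0,1]]'
python3 -m inch '[[0.0021,0.0023,0.0025,0,0,0,1],[0.0021,0.0023,0.0025,0,0,0,1],[0.0021,0.0023,0.0025,0,0,0,1],[0.0021,0.0023,0.0025,0,0,0,1],[0,0,0,0,0,0,1]]'
python3 -c "
from h import *
shift(8.96,-4.44,0);to((0,0),0,.15,np.radians(50))"
```

```text
clock: 10.7
eef_pos: [494.0, 272.6, 22.3]
tcp_rot: [3.134, -0.871, 0.149]
contact_force: [-0.0, -0.4, 0.6]
opening: -0.002
grasp_force: 0.0
clock: 11.2
eef_pos: [508.0, 265.9, 22.2]
tcp_rot: [3.134, -0.871, 0.15]
contact_force: [-0.7, 1.0, -1.2]
opening: 0.002
grasp_force: 0.4
TCP [508.  265.9  22.2] shift [5.3 5.7 6.3] f_tool*8.4 [-6.01 -0.44  5.85] z [ 0.76  0.11 -0.64] q [ 0.72  0.7   2.36  3.77  0.8  -1.64] F [-0.7  1.  -1.2] 11.2
TCP [508.  265.9  22.2] -> [-12.9  -1.9  10.9] shift now [-366.2  190.5 -415.7] shift in target axes [-365.4  187.  -417.9] turn [ 0.47  0.11 -0.01]
```

```bash
python3 -m inch '[[0.0021,0.0023,0.0025,0,0,0,1],[0.0021,0.0023,0.0025,0,0,0,1],[0.0021,0.0023,0.0025,0,0,0,1],[0.0021,0.0023,0.0025,0,0,0,1],[0,0,0,0,0,0,1]]'
python3 - <<'E'
from h import *
from rig import eyes
import cv2
shift(8.96,-4.44,0)
d={n:eyes.grab_frame(n) for n in("scene","top")};pickle.dump(d,open("f2.pkl","wb"))
a=cv2.resize(d["top"]["img"][140:260,160:310],(660,528),interpolation=cv2.INTER_CUBIC)
cv2.imwrite("pics/t2.png",a)
E
```

```text
clock: 11.7
eef_pos: [522.5, 258.5, 22.4]
tcp_rot: [3.134, -0.871, 0.149]
contact_force: [0.3, 0.6, -1.3]
opening: 0.0
grasp_force: 0.5
TCP [522.5 258.5  22.4] shift [5.3 5.7 6.3] f_tool*8.4 [-5.93 -0.47  5.93] z [ 0.76  0.11 -0.64] q [ 0.68  0.7   2.35  3.73  0.79 -1.65] F [ 0.3  0.6 -1.3] 11.7
```

View pics/t2.png

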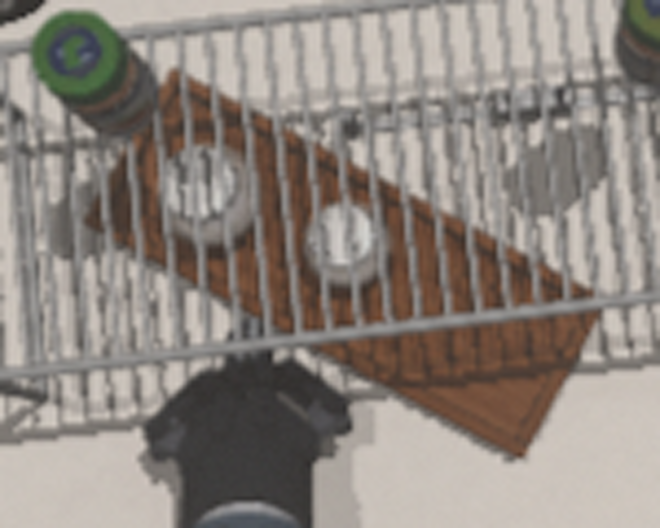

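Top crop: the tray's corners are now at (518,458), (600,312), (88,222) and (172,72), and the pin is at about (350,122). The finger touches the near side at (250,330), and the jars are upright.

```bash
cat >>h.py <<'E'
def tray(f,pts,s,o,z=19,pin=(666.5,194)):
    M=[(-58,-160),(58,-160),(-58,160),(58,160)]
    t,e=fit([ray(f,*full(p,s,o),z) for p in pts],M);print("tray",t.round(3),e.tolist(),"askew",round(t[2]-.12,3),"pin in tray",rot(-t[2])@(np.array(pin)-t[:2]));return t
E
python3 - <<'E'
from h import *
d=pickle.load(open("f2.pkl","rb"))
t=tray(d["top"],[(518,458),(600,312),(88,222),(172,72)],4.4,(160,140))
d=pickle.load(open("f0.pkl","rb"))
tray(d["top"],[(490,470),(555,345),(133,290),(205,175)],3.6,(140,115))
P,R,s=tool();tip=P+17*R.as_matrix()[:,2];print(tip,rot(-t[2])@(tip[:2]-t[:2]))
E
```

```text
tray [ 5.75574e+02  1.98477e+02 -5.05000e-01] [[-6.7, 0.1], [2.6, -4.4], [-0.8, 5.4], [2.4, -0.3]] askew -0.625 pin in tray [81.73672238 40.08334503]
tray [ 5.67291e+02  2.04068e+02 -4.71000e-01] [[-7.0, -3.0], [0.0, -5.7], [-0.3, 3.9], [11.3, 4.3]] askew -0.591 pin in tray [92.986029   36.01960846]
[535.07741812 260.39338595  11.40886824] [-65.40186879  34.58682693]
```

```bash
python3 -m inch '[[0.0021,0.0023,0.0025,0,0,0,1],[0.0021,0.0023,0.0025,0,0,0,1],[0.0021,0.0023,0.0025,0,0,0,1],[0,0,0,0,0,0,1]]';for i in 1; do python3 -m inch '[[0.0011,0.0011,0.0013,0,0,0,1],[0,0,0,0,0,0,1]]'; python3 -m inch '[[0.0011,0.0011,0.0013,0,0,0,1],[0,0,0,0,0,0,1]]';  done
```

```text
clock: 12.2
eef_pos: [533.1, 253.1, 22.4]
tcp_rot: [3.134, -0.871, 0.149]
contact_force: [-0.7, 0.9, -0.6]
opening: -0.003
grasp_force: 0.5
clock: 12.4
eef_pos: [534.6, 252.4, 22.3]
tcp_rot: [3.134, -0.871, 0.15]
contact_force: [-1.5, 0.3, 0.4]
opening: -0.005
grasp_force: 0.8
clock: 12.6
eef_pos: [536.2, 251.7, 22.2]
tcp_rot: [3.134, -0.871, 0.15]
contact_force: [-2.2, 1.7, -0.4]
opening: 0.003
grasp_force: 1.6
```

```bash
python3 -m inch '[[0.0011,0.0011,0.0013,0,0,0,1],[0,0,0,0,0,0,1]]'; python3 -m inch '[[0.0011,0.0011,0.0013,0,0,0,1],[0,0,0,0,0,0,1]]'
```

```text
clock: 12.8
eef_pos: [537.1, 251.2, 22.0]
tcp_rot: [3.133, -0.869, 0.153]
contact_force: [-10.8, 5.5, 3.1]
opening: -0.001
grasp_force: 5.9
clock: 13.0
eef_pos: [537.7, 250.8, 21.8]
tcp_rot: [3.132, -0.867, 0.157]
contact_force: [-20.3, 8.4, 9.6]
opening: -0.001
grasp_force: 11.0
```

```bash
python3 - <<'E'
from h import *
from rig import eyes
import cv2
shift(8.96,-4.44,0)
d={n:eyes.grab_frame(n) for n in("scene","top")};pickle.dump(d,open("f3.pkl","wb"))
a=cv2.resize(d["top"]["img"][140:260,160:310],(450,360),interpolation=cv2.INTER_CUBIC)
b=cv2.resize(d["scene"]["img"][190:260,240:315],(345,322),interpolation=cv2.INTER_CUBIC)
c=np.zeros((360,795,3),np.uint8);c[:,:450]=a;c[:322,450:]=b
cv2.imwrite("pics/t3.png",c)
E
```

```text
TCP [537.7 250.8  21.8] shift [5.3 5.7 6.3] f_tool*8.4 [-5.81 -0.5   6.05] z [ 0.75  0.11 -0.65] q [ 0.63  0.7   2.33  3.68  0.77 -1.66] F [-20.3   8.4   9.6] 13.0
```

View pics/t3.png

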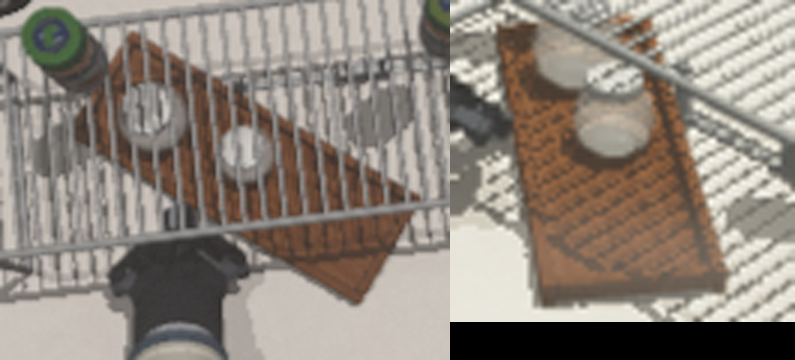

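The tray bears on the pin: the far side is in contact at about 20 N and still about 0.6 rad askew, with both jars upright. I'll back off and move along the near side towards the free end.

```bash
python3 -c "
from h import *
shift(-28,14,2);shift(-44,-84,0)"
```

```text
TCP [537.7 250.9  21.8] shift [-15.  -18.  -20.9] f_tool*8.4 [-5.81 -0.5   6.05] z [ 0.75  0.11 -0.65] q [ 0.63  0.7   2.33  3.68  0.77 -1.66] F [-20.6   7.8   9.7] 13.1
TCP [537.7 250.9  21.8] shift [-36.6  76.5 -42.4] f_tool*8.4 [-5.81 -0.5   6.05] z [ 0.75  0.11 -0.65] q [ 0.63  0.7   2.33  3.68  0.77 -1.66] F [-20.6   7.8   9.7] 13.1
```

```bash
python3 -m inch '[[-0.005,-0.006,-0.007,0,0,0,1],[-0.005,-0.006,-0.007,0,0,0,1],[-0.005,-0.006,-0.007,0,0,0,1],[-0.0092,0.019,-0.0106,0,0,0,1],[-0.0092,0.019,-0.0106,0,0,0,1],[-0.0092,0.019,-0.0106,0,0,0,1],[-0.0092,0.019,-0.0106,0,0,0,1],[0,0,0,0,0,0,1]]'
python3 -c "
from h import *
shift(0,0,0);to((480,182),11,.15,np.radians(50))"
```

```text
clock: 13.9
eef_pos: [464.9, 178.5, 23.2]
tcp_rot: [3.131, -0.867, 0.15]
contact_force: [0.7, -0.9, -0.0]
opening: -0.002
grasp_force: 0.0
TCP [464.9 178.5  23.2] shift [0. 0. 0.] f_tool*8.4 [-6.94  0.36  4.72] z [ 0.76  0.1  -0.65] q [ 0.58  0.73  2.53  3.55  0.97 -1.52] F [ 0.7 -0.9 -0. ] 13.9
TCP [464.9 178.5  23.2] -> [467.1 180.1  21.9] shift now [ 0.6 -1.2  2.6] shift in target axes [ 0.6 -1.2  2.6] turn [0.61 0.32 0.  ]
```

```bash
python3 - <<'E'
from h import *
P,R,s=tool();Ri=R.inv()
tip=P+17*R.as_matrix()[:,2]
pin=np.array([666.5,194]);prev=tip[:2]
for a in(-.5,-.4,-.3,-.2,-.1,0,.06,.12):
    p=pin+rot(a)@np.array([-122-12,-102]);d=p-prev;prev=p
    print(a,p.round(0),d.round(1),Ri.apply([*d,0]).round(1))
E
```

```text
-0.5 [500. 169.] [ 22.2 -11.5] [13.1 14.6 15.6]
-0.4 [503. 152.] [  3.4 -16.5] [ 0.6 16.8  0.8]
-0.3 [508. 136.] [  5.  -16.1] [ 1.6 16.6  2.1]
-0.2 [515. 121.] [  6.6 -15.5] [ 2.7 16.3  3.4]
-0.1 [523. 106.] [  8.1 -14.8] [ 3.7 15.8  4.6]
0 [532.  92.] [  9.5 -13.9] [ 4.7 15.1  5.8]
0.06 [539.  84.] [ 6.4 -7.9] [3.3 8.7 4. ]
0.12 [546.  77.] [ 6.8 -7.5] [3.6 8.3 4.4]
```

```bash
python3 -m inch '[[0.0026,0.0029,0.0035,0,0,0,1],[0.0026,0.0029,0.0031,0,0,0,1],[0.0026,0.0029,0.0031,0,0,0,1],[0.0026,0.0029,0.0031,0,0,0,1],[0,0,0,0,0,0,1]]'
python3 -m inch '[[0.00125,0.0035,0.0015,0,0,0,1],[0.00125,0.0035,0.0015,0,0,0,1],[0.00125,0.0035,0.0015,0,0,0,1],[0.00125,0.0035,0.0015,0,0,0,1],[0,0,0,0,0,0,1]]'
python3 -m inch '[[0.00125,0.0035,0.0015,0,0,0,1],[0.00125,0.0035,0.0015,0,0,0,1],[0.00125,0.0035,0.0015,0,0,0,1],[0.00125,0.0035,0.0015,0,0,0,1],[0,0,0,0,0,0,1]]'
python3 - <<'E'
from h import *
from rig import eyes
import cv2
shift(0,0,0)
d={n:eyes.grab_frame(n) for n in("scene","top")};pickle.dump(d,open("f4.pkl","wb"))
a=cv2.resize(d["top"]["img"][140:260,160:310],(450,360),interpolation=cv2.INTER_CUBIC)
b=cv2.resize(d["scene"]["img"][190:260,240:315],(345,322),interpolation=cv2.INTER_CUBIC)
c=np.zeros((360,795,3),np.uint8);c[:,:450]=a;c[:322,450:]=b
cv2.imwrite("pics/t4.png",c)
E
```

```text
clock: 14.4
eef_pos: [486.3, 171.8, 24.0]
tcp_rot: [3.134, -0.872, 0.149]
contact_force: [-0.4, 0.0, 0.5]
opening: -0.0
grasp_force: 0.0
clock: 14.9
eef_pos: [494.1, 158.1, 23.1]
tcp_rot: [3.133, -0.868, 0.15]
contact_force: [-4.8, 0.4, 0.6]
opening: -0.005
grasp_force: 2.1
clock: 15.4
eef_pos: [503.1, 145.1, 22.9]
tcp_rot: [3.133, -0.867, 0.15]
contact_force: [-7.2, -1.8, 1.5]
opening: -0.003
grasp_force: 3.3
TCP [503.1 145.1  22.9] shift [0. 0. 0.] f_tool*8.4 [-6.76  0.1   4.99] z [ 0.76  0.1  -0.65] q [ 0.4   0.72  2.5   3.39  0.93 -1.56] F [-7.2 -1.8  1.5] 15.4
```

View pics/t4.png

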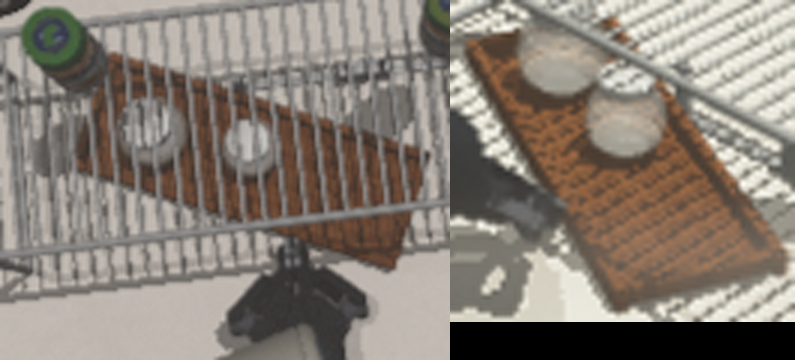

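The tray is swinging round the pin and is now about 0.4 rad askew: its far edge runs from (110,55) to (428,155) in the picture. The jars are upright and the force is about 7 N, so I'll continue.

```bash
python3 -m inch '[[0.0015,0.0032,0.0018,0,0,0,1],[0.0015,0.0032,0.0018,0,0,0,1],[0.0015,0.0032,0.0018,0,0,0,1],[0.0015,0.0032,0.0018,0,0,0,1],[0,0,0,0,0,0,1]]'
python3 -m inch '[[0.002,0.0026,0.0023,0,0,0,1],[0.002,0.0026,0.0023,0,0,0,1],[0.002,0.0026,0.0023,0,0,0,1],[0,0,0,0,0,0,1]]'
python3 - <<'E'
from h import *
P,R,s=tool();tip=P+17*R.as_matrix()[:,2];c=tip+np.array([8,0,0])
q=rot(-.12)@(c[:2]-np.array([666.5,194]));print(c,"lead corner in shelf",q,"askew est",[(round(float(x),2)) for x in [np.arctan2(-q[0],-q[1])]])
# near side is 122 from pin axis: dist
r=np.hypot(*q);print("askew",np.arcsin(122/r)-np.arctan2(-q[0],-q[1]))
E
```

```text
clock: 16.0
eef_pos: [512.6, 133.1, 22.3]
tcp_rot: [3.132, -0.864, 0.15]
contact_force: [-12.6, -3.5, 3.1]
opening: -0.003
grasp_force: 6.1
clock: 16.4
eef_pos: [522.4, 126.2, 21.8]
tcp_rot: [3.132, -0.862, 0.148]
contact_force: [-10.8, -6.3, -0.5]
opening: -0.0
grasp_force: 5.3
[543.15746592 127.94486641  10.76933618] lead corner in shelf [-130.36313884  -50.81450007] askew est [1.2]
askew -0.13995404463130612
```

```bash
python3 -m inch '[[0.001,0.0013,0.0011,0,0,0,1],[0.001,0.0013,0.0011,0,0,0,1],[0,0,0,0,0,0,1]]'
python3 -m inch '[[0.001,0.0013,0.0011,0,0,0,1],[0.001,0.0013,0.0011,0,0,0,1],[0,0,0,0,0,0,1]]'
python3 -m inch '[[0.001,0.0013,0.0011,0,0,0,1],[0,0,0,0,0,0,1]]'
```

```text
clock: 16.7
eef_pos: [524.5, 123.8, 21.7]
tcp_rot: [3.132, -0.86, 0.148]
contact_force: [-17.7, -7.6, 3.2]
opening: -0.001
grasp_force: 8.3
clock: 17.0
eef_pos: [526.4, 121.3, 21.5]
tcp_rot: [3.132, -0.858, 0.148]
contact_force: [-24.2, -9.0, 7.4]
opening: 0.0
grasp_force: 11.8
clock: 17.2
eef_pos: [527.4, 120.0, 21.4]
tcp_rot: [3.132, -0.857, 0.148]
contact_force: [-26.8, -9.0, 11.5]
opening: -0.002
grasp_force: 13.3
```

```bash
cat >>h.py <<'E'
def seg(f,name):
    import cv2
    im=f["img"];h=cv2.cvtColor(im,cv2.COLOR_BGR2HSV);roi=(150,265,165,310) if name=="top" else (185,270,225,330)
    m=cv2.inRange(h,(2,80,40),(15,255,200));z=np.zeros_like(m);a,b,c,d=roi;z[a:b,c:d]=m[a:b,c:d]
    z=cv2.morphologyEx(z,cv2.MORPH_CLOSE,np.ones((5,5)));n,l,st,_=cv2.connectedComponentsWithStats(z);k=1+st[1:,4].argmax()
    ys,xs=np.where(l==k);W=np.array([ray(f,x,y,15) for x,y in zip(xs,ys)],np.float32)
    (cx,cy),(w,hh),an=cv2.minAreaRect(W)
    if w>hh:w,hh=hh,w;an+=90
    an=(an+90)%180-90;a=np.radians(an);t=np.array([cx,cy])
    print(name,"c",t.round(1),"size",round(w,1),round(hh,1),"yaw",round(a,3),"askew",round(a-.12,3),"pin in tray",(rot(-a)@(np.array([666.5,194])-t)).round(1))
E
python3 - <<'E'
from h import *
from rig import eyes
for k in(0,2,3,4):
    d=pickle.load(open(f"f{k}.pkl","rb"));[seg(d[n],n) for n in d]
d={n:eyes.grab_frame(n) for n in("scene","top")};pickle.dump(d,open("f5.pkl","wb"));[seg(d[n],n) for n in d]
shift(-4,0,0)
E
```

```text
scene c [563.2 211. ] size 116.2 318.7 yaw -0.452 askew -0.572 pin in tray [100.4  29.8]
top c [565.7 207.3] size 113.8 317.9 yaw -0.453 askew -0.573 pin in tray [96.4 32.2]
scene c [577.5 200.6] size 116.9 317.1 yaw -0.489 askew -0.609 pin in tray [81.7 35.9]
top c [579.4 197.9] size 113.8 318.0 yaw -0.489 askew -0.609 pin in tray [78.7 37.4]
scene c [590.  193.5] size 117.4 318.7 yaw -0.52 askew -0.64 pin in tray [66.1 38.4]
top c [591.5 190. ] size 114.8 318.0 yaw -0.525 askew -0.645 pin in tray [62.9 41.1]
scene c [594.2 187.6] size 120.8 320.2 yaw -0.287 askew -0.407 pin in tray [67.5 26.6]
top c [596.6 183.6] size 114.9 318.5 yaw -0.307 askew -0.427 pin in tray [63.5 31. ]
scene c [603.  180.8] size 117.0 321.4 yaw 0.006 askew -0.114 pin in tray [63.6 12.8]
top c [604.9 176. ] size 114.3 318.1 yaw 0.003 askew -0.117 pin in tray [61.6 17.8]
TCP [527.4 120.   21.4] shift [-2.6 -0.6 -3. ] f_tool*8.4 [-6.49 -0.02  5.33] z [ 0.75  0.1  -0.65] q [ 0.29  0.7   2.46  3.3   0.88 -1.57] F [-26.2 -10.6  10.2] 17.3
```

Segmentation tracks the tray well: it is on the pin and 0.115 rad askew. The push is too close to the pin, giving a short lever, so I'll move the fingertip right along the near side.

```bash
python3 -m inch '[[-0.004,-0.0009,-0.0045,0,0,0,1],[-0.004,-0.0009,-0.0045,0,0,0,1],[-0.0016,0.016,-0.0018,0,0,0,1],[-0.0016,0.016,-0.0018,0,0,0,1],[-0.0016,0.016,-0.0018,0,0,0,1],[-0.0016,0.016,-0.0018,0,0,0,1],[0,0,0,0,0,0,1]]'
python3 - <<'E'
from h import *
from rig import eyes
d={n:eyes.grab_frame(n) for n in("scene","top")};[seg(d[n],n) for n in d]
shift(4,0,0);shift(0,0,-2)
P,R,s=tool();tip=P+17*R.as_matrix()[:,2];print("tip",tip)
E
```

```text
clock: 18.0
eef_pos: [522.3, 57.0, 24.1]
tcp_rot: [3.134, -0.872, 0.147]
contact_force: [0.4, 0.4, -0.4]
opening: 0.003
grasp_force: 0.0
scene c [598.3 180.7] size 126.2 321.5 yaw 0.003 askew -0.117 pin in tray [68.2 13.2]
top c [603.5 175.9] size 111.4 317.9 yaw 0.003 askew -0.117 pin in tray [63.1 17.8]
TCP [522.3  58.3  24.1] shift [2.5 0.6 3. ] f_tool*8.4 [-6.84 -0.08  4.88] z [ 0.76  0.11 -0.64] q [ 0.08  0.72  2.5   3.09  0.95 -1.58] F [-0.6  0.5 -0.6] 18.1
TCP [522.3  58.3  24.1] shift [-1.5 -0.   1.3] f_tool*8.4 [-6.84 -0.08  4.88] z [ 0.76  0.11 -0.64] q [ 0.08  0.72  2.5   3.09  0.95 -1.58] F [-0.6  0.5 -0.6] 18.1
tip [535.13884928  60.09970233  13.16461002]
```

```bash
python3 -m inch '[[-0.0015,0,0.0013,0,0,0,1],[0.0024,0.001,0.0029,0,0,0,1],[0.0024,0.001,0.0029,0,0,0,1],[0,0,0,0,0,0,1]]'
python3 -m inch '[[0.0019,0.0008,0.0023,0,0,0,1],[0.0019,0.0008,0.0023,0,0,0,1],[0,0,0,0,0,0,1]]'
python3 - <<'E'
from h import *
from rig import eyes
d={n:eyes.grab_frame(n) for n in("scene","top")};[seg(d[n],n) for n in d]
E
```

```text
clock: 18.5
eef_pos: [529.9, 58.0, 21.9]
tcp_rot: [3.134, -0.871, 0.15]
contact_force: [-0.6, -0.4, -0.8]
opening: -0.002
grasp_force: 0.3
clock: 18.8
eef_pos: [535.9, 56.8, 21.9]
tcp_rot: [3.134, -0.871, 0.149]
contact_force: [-1.5, 0.2, -1.4]
opening: -0.001
grasp_force: 0.8
scene c [606.8 180. ] size 113.6 320.6 yaw 0.056 askew -0.064 pin in tray [60.3 10.6]
top c [605.1 176.7] size 116.1 317.9 yaw 0.067 askew -0.053 pin in tray [62.4 13.1]
```

Easy swing now, at 1.5 N. I'll continue to the stop.

```bash
python3 -m inch '[[0.0013,0.0005,0.0015,0,0,0,1],[0.0013,0.0005,0.0015,0,0,0,1],[0,0,0,0,0,0,1]]'
python3 -m inch '[[0.0013,0.0004,0.0015,0,0,0,1],[0,0,0,0,0,0,1]]'
python3 -m inch '[[0.0013,0.0004,0.0015,0,0,0,1],[0,0,0,0,0,0,1]]'
python3 - <<'E'
from h import *
from rig import eyes
d={n:eyes.grab_frame(n) for n in("scene","top")};[seg(d[n],n) for n in d]
E
```

```text
clock: 19.2
eef_pos: [539.8, 56.3, 21.9]
tcp_rot: [3.134, -0.871, 0.149]
contact_force: [-2.4, -3.0, 0.0]
opening: -0.0
grasp_force: 1.2
clock: 19.4
eef_pos: [541.8, 56.3, 21.9]
tcp_rot: [3.134, -0.871, 0.15]
contact_force: [-2.5, -2.1, 0.1]
opening: -0.0
grasp_force: 1.3
clock: 19.6
eef_pos: [543.1, 56.2, 21.7]
tcp_rot: [3.134, -0.87, 0.15]
contact_force: [-5.4, -3.7, 1.5]
opening: -0.002
grasp_force: 3.1
scene c [610.1 154.4] size 113.9 269.3 yaw 0.111 askew -0.009 pin in tray [60.5 33. ]
top c [605.4 177.5] size 115.6 318.1 yaw 0.122 askew 0.002 pin in tray [62.7  8.9]
```

Square and touching the stop. One more small nudge, watching the force, to confirm it bears on the stop; then I'll retreat.

```bash
python3 -m inch '[[0.0010,0.0002,0.0011,0,0,0,1],[0,0,0,0,0,0,1]]'
python3 -m inch '[[-0.0065,-0.0015,-0.0075,0,0,0,1],[-0.0065,-0.0015,-0.0075,0,0,0,1],[-0.019,-0.0045,-0.0225,0,0,0,1],[-0.019,-0.0045,-0.0225,0,0,0,1],[0,0,0,0,0,0,1],[0,0,0,0,0,0,1]]'
python3 - <<'E'
from h import *
from rig import eyes
import cv2
d={n:eyes.grab_frame(n) for n in("scene","top")};[seg(d[n],n) for n in d]
shift(0,0,0)
o=pickle.load(open("f0.pkl","rb"))
x=cv2.absdiff(o["top"]["img"],d["top"]["img"]).max(2)
# bystander regions in the top picture
for n,(a,b,c,e) in dict(spL=(140,168,165,192),spR=(128,158,298,325),mug=(238,268,392,430),moka=(175,212,380,425),mill=(193,222,105,148)).items():print(n,(x[a:b,c:e]>30).mean().round(3))
E
```

```text
clock: 19.9
eef_pos: [543.3, 56.2, 21.6]
tcp_rot: [3.134, -0.868, 0.15]
contact_force: [-13.0, -3.2, 6.6]
opening: 0.002
grasp_force: 6.5
clock: 20.5
eef_pos: [465.3, 57.2, 21.3]
tcp_rot: [3.134, -0.87, 0.151]
contact_force: [0.0, -0.5, 0.3]
opening: -0.0
grasp_force: 0.0
scene c [599.1 179.7] size 128.9 323.5 yaw 0.132 askew 0.012 pin in tray [68.7  5.3]
top c [605.  177.3] size 115.0 317.7 yaw 0.124 askew 0.004 pin in tray [63.1  8.9]
TCP [466.8  57.1  21.8] shift [0. 0. 0.] f_tool*8.4 [-7.59 -0.15  3.59] z [ 0.76  0.11 -0.64] q [ 0.09  0.79  2.61  3.1   1.13 -1.59] F [ 1.  -0.1 -0.4] 20.6
spL 0.0
spR 0.0
mug 0.301
moka 0.005
mill 0.0
```

```bash
python3 - <<'E'
from h import *
from rig import eyes
import cv2
o=pickle.load(open("f0.pkl","rb"))
for n,(a,b,c,e) in dict(scene=(300,345,320,366),top=(238,268,392,430)).items():
    i=eyes.grab_frame(n)["img"];g=lambda m:cv2.cvtColor(m,cv2.COLOR_BGR2GRAY).astype(np.float32)
    t=g(o[n]["img"])[a:b,c:e];w=g(i)[a-15:b+15,c-15:e+15]
    m=cv2.matchTemplate(w,t,cv2.TM_CCOEFF_NORMED);_,v,_,l=cv2.minMaxLoc(m);print(n,v,np.array(l)-15,t.mean(),w[15:-15,15:-15].mean())
E
```

```text
scene 0.9994659423828125 [0 0] 97.385506 107.92416
top 0.5358043909072876 [0 0] 70.22983 95.77105
```

The mug hasn't moved: the scene template matches at zero shift, and only the lighting changed. The tray is square, nothing is in contact, so I'm handing in.

```bash
python3 -c "
from rig import r
print(r.sign_off())"
```

```text
the job is handed in; nothing more can be done
None
```

I handed in the job at about 20.7 s. The tray met the pin about 0.6 rad askew, then swung round until its far side also bore on the stop. By the cameras it now stands square to within about 0.01 rad. The gripper is clear of everything and the bystanders show no movement. I saw the jars upright only up to mid-swing, because the picture limit was used up then.

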